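# Fit a lubricant cartridge to the bench pump and prime it

## Robot

A 7-joint arm with a two-finger parallel gripper is mounted at the origin on the work surface; the furniture and walls round the work are solid. World frame = base frame: x ahead of the robot, y to its left, z up, the work surface at z = 0. Lengths are in m, angles in degrees, forces in N, time in s.
With the tool pointing down it reaches from about 0.4 to 0.875 m from the base axis. Payload 4.4 kg.
Tool frame: the origin (TCP) lies midway between the tips of the shut fingers; the grasp point (between the pads) lies arm.grip_depth behind it (arm.grip_depth is the distance from the TCP to the grasp point, in m); z points along the fingers, y is the line along which they close (so a half turn about z gives the same grasp; the last joint's range is limited). The gripper opens to 85 mm and grips with 20 to 120 N. Pads are 22 mm wide; open, the fingers measure 114 mm over their backs; the gripper's body (76 mm by 85 mm) begins 54 mm behind the grasp point. The pads swing forward as they close: fully open they stand 13 mm farther back than shut.
Start: joints at [59.771, 36.005, 2.206, 86.941, -1.547, 57.084, -1.146], TCP at [0.29, -0.582, 0.231] pointing down, gripper open.
Joint ranges: [-175.42, 175.42], [-21.48, 121.26], [-71.46, 75.88], [10.55, 141.38], [-63.04, 243.04], [13.31, 113.54], [-168.57, 168.57]. Speed limits (degrees/s): [147.25, 147.25, 180, 180, 180, 180, 180].

## Interface

Orientations are given as a 3x3 rotation matrix whose columns are the frame's x, y, z axes.
In Python, from station import arm gives the robot as it stands. The module is installed in compiled form; this text tells all that it offers.
- The arm moves only by the tool step_arm, never from a script. Its argument "series" is a list of rows, each an object of numbers: "fingers": the finger opening in mm, from 0 to 85.4; "x", "y", "z": the shift along the world's x, y, z in mm; "twist": the turn about the world's z in degrees. In form: [{"fingers": .., "x": .., "y": .., "z": .., "twist": ..}, ...]. A call has 1 to 8 rows; each row shifts and turns the commanded pose from where the row before left it; what a row does not reach is not made up. A row lasts 1/12 s, in which the tool goes at most 41.7 mm and 7.16 degrees, less where a joint would pass 70% of its speed; a pose out of reach is approached as far as the arm can. A call with a gripper value outside its range is refused whole. The fingers move at their own pace and stop on an object; "squeeze" is the grip in N (left out, the last holds). Time passes only in rows, so rows that do not move let the fingers close. It gives the time, the measured TCP pose, the force, the opening and the grip force at its end, in the units of the state.
- arm.state(): the state, without advancing time (a new reading comes with each control period).
- arm.get_image(name): name is "scene" or "side" or "wrist"; returns (picture, depth): 384x512x3 uint8, red, green, blue; 384x512 float32, m along the optical axis (not along the pixel's ray), 0 where there is no reading.
- arm.camera_model(name): a dict with "vfov" (degrees; the focal length in pixels is half the picture's height over the tangent of half this angle, whatever the lens; pixels are square), "cx", "cy" (the principal point, pixels), "world_from_camera" (4x4, takes a point from camera to world coordinates). Camera axes: x right, y up, looking along -z (the intrinsics and any distortion apply to the point x, -y, -z); pixel columns grow to the right and rows downward; lengths in m; the calibration is good to about 2 mm. A picture is of the moment at which its call begins: read the wrist's pose just before it. camera_model takes no time and is no camera call; for the wrist camera it gives the pose at the moment of the call.
- arm.hand_in(): hands the job in; it is judged then, once.
The state is a dict: "t": time; "joints": joint angles; "joint_velocities": joint speeds; "joint_efforts": joint torques, N m; "tool_pos": TCP position; "ee_rot": TCP orientation; "ft_force": force on the tool from outside, world axes, zero at the start; "moment": the same for the moment, N m; "width": finger opening in m; "grasp_force": force on a finger pad.
Only numpy, scipy, OpenCV 4.12 (cv2) and the standard library are available. Lean on these libraries where they do the work, as an engineer would, in place of code of your own. Each camera call takes 0.05 s, during which the arm holds its last target. There are 200 camera calls.

## Task

Fit the orange cartridge to the bench pump: lower it into the round bayonet socket with its lugs in the two slots, push it down against the spring, turn it a quarter turn clockwise to the red marks and let it rise into its lock. Then prime the pump with the red plunger: press to the soft first stop and pause there for a good half second, press on through to the firm second stop and pause again, then let the plunger come fully up. Do not ram the plunger, and leave the other things on the bench where they are.

Things in the scene. Friction and masses are not known exactly. Their poses are not given: they have to be found in the camera images.
- pump: Grey bench pump, fixed. Base plate 100 x 250 x 18 mm, origin at the centre of its underside, z up, y along its length. An aluminium bayonet collar (outer diameter 92 mm, rim 50 mm above the bench) stands at y = +65 mm, the plunger tower (diameter 60 mm, 90 mm tall) at y = -65 mm.
- socket_entry (a point): Centre of the collar's mouth, at rim height, 50 mm above the bench. Its x axis points along the two entry slots, which face each other (black marks on the rim): the cartridge goes in with its own x axis along this one, either way round. Bore 49 mm diameter for the 44 mm spigot; slots 16 mm wide for the 10 mm lugs.
- socket_lock (a point): Where the cartridge's origin rests when locked, 28 mm above the bench on the socket's axis. Its x axis is the locked direction of the cartridge's x axis (red marks, either way round), 75 degrees clockwise from the slots seen from above. End stops lie some 3 to 6 degrees past it. Let go there, the cartridge is lifted by the spring into a pocket 4 mm deep that keeps it from turning back.
- socket_floor (a joint): Travel of the sprung floor in the socket: 0 = up (30 mm above the bench), 0.010 m = fully down. It carries the cartridge's weight without sinking, then yields at 0.4 N/mm from a preload of 6 N. To turn, the cartridge must be pushed down until its origin is less than 24 mm above the bench (lugs under the roof: floor more than 6 mm down); it turns only clockwise.
- cartridge: Loose orange cartridge, 140 mm tall, about 0.3 kg, upright; origin at the centre of its underside. White spigot 44 mm diameter up to z = 36 mm, two lugs along its x axis (64 mm over both, 10 mm wide, z = 0 to 10 mm); orange body 58 mm diameter, z = 36 to 100 mm; black wing grip 54 mm long along x, 18 mm thick along y, z = 100 to 140 mm, with a white line along its top.
- wing (a point): Grip point of the cartridge, in the middle of the wing, 122 mm above the cartridge's origin.
- plunger_top (a point): Centre of the top of the red plunger button (44 mm diameter), 128 mm above the bench when up. It is pressed straight down.
- plunger (a joint): Travel of the plunger: 0 = fully up, grows as it is pressed (m). A light spring (1.5 N at the top, rising 0.15 N/mm) returns it. It meets the cushioned first stop after 6 to 14 mm, differently on each start; this shows only when it is reached.
- first_stop (a joint): Compression of the cushioned first stop: 0 = not touched, 0.002 m = fully compressed (about 3 N on top of the plunger's own spring, so some 5 to 6.5 N on the plunger in all).
- second_stop (a joint): Travel past the first stop: 0 until the plunger is pressed with about 9 to 10 N in all, then 1 N/mm more, to the hard second stop at 0.006 m, reached with about 16 to 17 N in all. It springs back on release.
- can: Bystander: blue and white aerosol can, 62 mm diameter, 160 mm tall, standing; origin at the centre of its underside.
- capacitor: Bystander: blue cylindrical capacitor, 35 mm diameter, 50 mm tall, standing; origin at the centre of its underside.
- lamp: Bystander: inspection lamp standing on its brown grip, round reflector on top, 72 x 85 mm and 171 mm tall; origin at the centre of its underside.
There are look-alikes about, which are no part of the job. Leave any pink or yellow look-alike of the cartridge alone.

How it is judged (in metres and radians):
On the way, in this order (a step that is already met when the one before it is completed fails the run):
1. the cartridge sits locked in the bayonet socket (horizontal distance between cartridge and socket_lock below 0.006 m and z of cartridge in the frame of pump between 0.0258 and 0.031 m and angle between the x axis of cartridge and the x axis of socket_lock, either way round below 0.17 rad), for 0.2 s.
2. the plunger is held against the soft first stop (compressed by at least 0.6 mm) without being pushed more than 1.2 mm past it (value of joint first_stop above 0.0006 m and value of joint second_stop below 0.0012 m), for 0.4 s.
3. the plunger is pressed to the second stop (to within 1 mm) (value of joint second_stop above 0.005 m), for 0.2 s.
At the end, for the whole second after the job is handed in: The cartridge stands upright and at rest in the socket, locked: within 6 mm of the socket's axis, its origin 25.8 to 31 mm above the bench, its x axis within 0.17 rad of the locked direction (either way round); the plunger is up again to within 2 mm (all of step 1 and angle between cartridge's own z axis and vertical below 0.12 rad and linear speed of cartridge below 0.02 m/s and value of joint plunger below 0.002 m); the robot touches nothing.
It fails at once if the pump or its plunger is pressed or hit by the fingers with more than 45 N (contact force between the fingers and pump above 45 N).
It fails at once if a bystander is moved more than 30 mm (distance of any of can, capacitor, lamp from where it was at the start of the episode above 0.03 m).
It also fails if it takes over 72 s, if anything falls off the work surface, if the arm or the gripper's body presses on something with over 40 N, if the wrist force passes 120 N, or if a joint passes its speed limit or range.

## Working session

There is one attempt and no reset: what is moved stays moved. The work goes in short steps, Python scripts to look and compute and a tool call to move; the robot and the scene stay as the last step left them, time stands still between calls to the robot, and variables do not carry over. Pictures are saved under pics/ and viewed, at most 10 in all, crops included, and the job is handed in when it is done.

Besides the shell and the picture viewer there is one more tool, called after "Call:" in YAML: its name, and indented under it one key for each argument. step_arm: Moves the arm, as the interface text tells. Its arguments: {"type":"object","properties":{"series":{"type":"array"},"squeeze":{"type":"number"}},"required":["series"]}

```bash
mkdir -p pics; cat > h.py <<'E'
import numpy as np, cv2
from station import arm
def grab(n,tag=None):
    m=arm.camera_model(n); im,d=arm.get_image(n)
    if tag: cv2.imwrite(f'pics/{tag}.png',im[:,:,::-1])
    return im,d,m
def pts(d,m):
    h,w=d.shape; f=h/2/np.tan(np.radians(m['vfov'])/2)
    v,u=np.mgrid[:h,:w]
    P=np.stack([(u-m['cx'])/f*d,-(v-m['cy'])/f*d,-d],-1)
    T=np.array(m['world_from_camera'])
    return P@T[:3,:3].T+T[:3,3]
E
python3 - <<'E'
from h import *
s=arm.state(); print({k:np.round(v,3).tolist() for k,v in s.items()}, arm.grip_depth)
a=[]
for n in ['scene','side']:
    im,d,m=grab(n,n); print(n,{k:(np.round(v,3).tolist()) for k,v in m.items()}, (d>0).mean())
E
```

```text
{'t': 0.0, 'joints': [59.768, 36.057, 2.202, 86.996, -1.549, 57.082, -1.146], 'joint_velocities': [0.024, 0.004, 0.107, 0.082, -0.079, -0.036, -0.038], 'joint_efforts': [-0.001, -56.339, 1.226, -19.344, 0.011, 0.01, 0.0], 'tool_pos': [0.289, -0.581, 0.23], 'ee_rot': [[0.895, 0.446, -0.001], [0.446, -0.895, 0.002], [0.0, -0.002, -1.0]], 'ft_force': [0.424, 1.579, -0.442], 'moment': [0.066, -0.013, -0.004], 'grasp_force': 0.0, 'width': 0.085} 0.0187
scene {'vfov': 46.575, 'cx': 257.529, 'cy': 185.051, 'world_from_camera': [[0.601, 0.379, -0.703, -0.451], [-0.799, 0.268, -0.539, -0.718], [-0.016, 0.886, 0.464, 0.657], [0.0, 0.0, 0.0, 1.0]]} 0.995849609375
side {'vfov': 46.603, 'cx': 258.927, 'cy': 191.409, 'world_from_camera': [[0.986, 0.041, -0.159, 0.201], [-0.162, 0.375, -0.913, -1.445], [0.022, 0.926, 0.377, 0.675], [0.0, 0.0, 0.0, 1.0]]} 0.9958750406901041
```

View pictures.

View pics/scene.png

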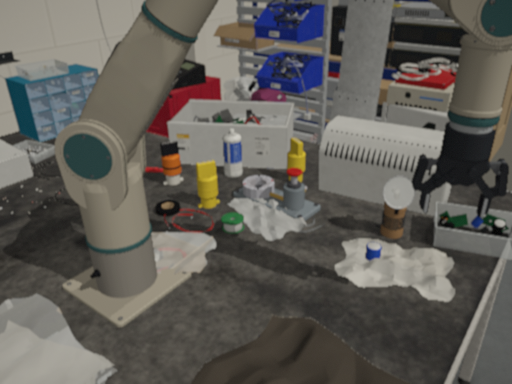

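View pics/side.png

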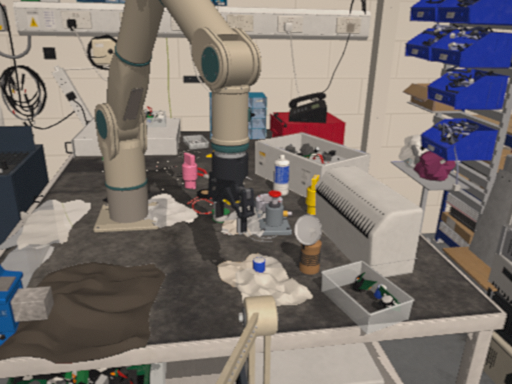

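The scene view shows the orange cartridge at about (171,163), the pump at (285,195) with the red plunger at (294,173), the can at (233,153), and yellow look-alikes at (207,185) and (297,158). The side view shows the pump at (270,215), and the arm hides the cartridge. I'll measure from depth.

```bash
python3 - <<'E'
from h import *
for n in ['scene','side']:
    im,d,m=grab(n); P=pts(d,m); hsv=cv2.cvtColor(im,cv2.COLOR_RGB2HSV); H,S,V=[hsv[...,i].astype(int) for i in range(3)]
    z=P[...,2]
    on=(z>0.01)&(z<0.25)&(P[...,0]>0.1)&(P[...,0]<1.2)&(abs(P[...,1])<0.8)
    for nm,k in dict(orange=(H>4)&(H<17)&(S>150)&(V>120),red=((H<4)|(H>174))&(S>150)&(V>90),yellow=(H>20)&(H<32)&(S>150)&(V>120),blue=(H>105)&(H<125)&(S>120),pink=(H>155)&(H<174)&(S>100)).items():
        c,l,st,ce=cv2.connectedComponentsWithStats((k&on).astype(np.uint8))
        for i in range(1,c):
            if st[i,4]>15:
                q=P[l==i]; print(n,nm,st[i,4],ce[i].round(),np.median(q,0).round(3),q.min(0).round(3),q.max(0).round(3))
    if n=='scene':
        for u,v in [(171,163),(171,146),(258,186),(258,178),(294,168),(233,130),(397,190)]: print(u,v,P[v,u].round(3),im[v,u])
big=cv2.resize(im[150:260,160:340],None,fx=4,fy=4,interpolation=cv2.INTER_CUBIC)
im,d,m=grab('scene'); cv2.imwrite('pics/s2.png',cv2.resize(im[115:245,140:330],None,fx=4,fy=4,interpolation=cv2.INTER_CUBIC)[:,:,::-1])
E
```

```text
scene orange 185 [172. 161.] [0.39  0.26  0.086] [0.373 0.248 0.065] [0.421 0.283 0.101]
scene orange 85 [173. 171.] [0.39  0.258 0.049] [0.373 0.247 0.039] [0.417 0.277 0.06 ]
scene orange 33 [296. 170.] [ 0.493 -0.123  0.124] [ 0.467 -0.153  0.025] [ 0.657 -0.014  0.128]
scene red 1313 [184. 102.] [0.71  0.545 0.146] [0.638 0.525 0.01 ] [0.953 0.701 0.193]
scene red 37 [153. 169.] [0.417 0.39  0.012] [0.402 0.365 0.01 ] [0.437 0.412 0.015]
scene red 78 [293. 172.] [ 0.472 -0.134  0.126] [ 0.456 -0.152  0.121] [ 0.491 -0.113  0.129]
scene yellow 300 [298. 157.] [ 0.627 -0.053  0.091] [ 0.609 -0.065  0.039] [ 0.658 -0.012  0.139]
scene yellow 737 [208. 183.] [0.349 0.072 0.086] [0.33  0.055 0.01 ] [0.382 0.098 0.142]
scene yellow 20 [300. 178.] [ 0.636 -0.055  0.019] [ 0.469 -0.154  0.01 ] [ 0.645 -0.051  0.121]
scene blue 145 [235. 153.] [0.551 0.137 0.085] [0.537 0.13  0.055] [0.576 0.149 0.118]
scene blue 36 [225. 152.] [0.535 0.167 0.088] [0.533 0.161 0.056] [0.541 0.173 0.115]
scene blue 73 [477. 222.] [ 0.652 -0.577  0.036] [ 0.296 -0.624  0.022] [ 0.659 -0.565  0.247]
scene bl
[... 401 characters left out ...]
 127.] [0.826 0.543 0.168] [0.637 0.519 0.085] [0.954 0.795 0.208]
side red 28 [274. 131.] [0.639 0.672 0.126] [0.631 0.61  0.069] [0.655 0.776 0.135]
side red 62 [274. 193.] [ 0.478 -0.143  0.128] [ 0.462 -0.157  0.121] [ 0.497 -0.116  0.131]
side yellow 258 [312. 195.] [ 0.63  -0.057  0.078] [ 0.61  -0.157  0.011] [ 0.659 -0.022  0.143]
side blue 157 [282. 174.] [0.566 0.134 0.091] [0.539 0.121 0.056] [0.589 0.145 0.12 ]
side blue 90 [259. 266.] [ 0.383 -0.432  0.039] [ 0.369 -0.435  0.024] [ 0.398 -0.422  0.052]
side blue 45 [378. 294.] [ 0.653 -0.586  0.032] [ 0.648 -0.594  0.018] [ 0.66  -0.575  0.049]
side pink 341 [189. 171.] [0.212 0.245 0.079] [0.187 0.229 0.01 ] [0.239 0.28  0.142]
```

View pics/s2.png

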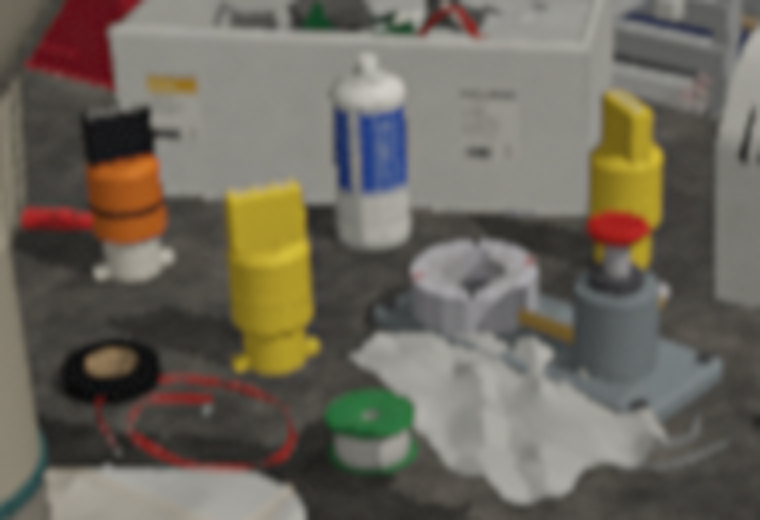

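The crop shows the collar at about (475,290), with black slot marks near (480,243) and (470,290) and red marks at (417,273) and (530,262). The cartridge is at (125,195), and its wing faces the camera. I'll raise the tool and move over the pump for a wrist view.

Call:
step_arm:
  series:
    - {"z": 35}
    - {"z": 35}
    - {"z": 35, "y": 10}
    - {"x": 12, "y": 30, "z": 20}
    - {"x": 12, "y": 35}
    - {"x": 12, "y": 35}
    - {"x": 12, "y": 35}
    - {"x": 12, "y": 35}

```text
invalid input
```

Call:
step_arm:
  series:
    - {"x": 12, "y": 35}
    - {"x": 12, "y": 35}
    - {"x": 12, "y": 35}
    - {"x": 12, "y": 35}
    - {"x": 12, "y": 35}
    - {"x": 12, "y": 35}
    - {"x": 12, "y": 35}
    - {"x": 12, "y": 35}

```text
invalid input
```

Call:
step_arm:
  series:
    - {"y": 30}
    - {"y": 30}
    - {}
    - {}

```text
invalid input
```

```bash
python3 - <<'E'
from h import *
s=arm.state(); print(s['t'],s['tool_pos'],np.round(s['ee_rot'],3).tolist(),s['joints'])
im,d,m=grab('wrist','w1'); print(np.round(m['world_from_camera'],3).tolist())
E
```

```text
0.25 [ 0.28951488 -0.58165742  0.23088352] [[0.895, 0.446, -0.0], [0.446, -0.895, 0.001], [-0.0, -0.001, -1.0]] [59.77026385 36.03010947  2.20448627 86.96591843 -1.54562947 57.08290876
 -1.14661791]
[[0.446, 0.854, 0.269, 0.359], [-0.895, 0.426, 0.132, -0.548], [-0.001, -0.299, 0.954, 0.374], [0.0, 0.0, 0.0, 1.0]]
```

View pics/w1.png

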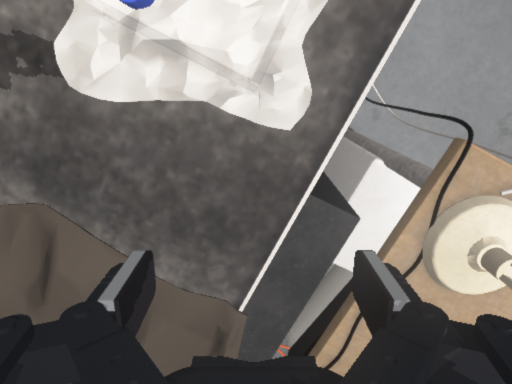

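This picture only shows the start area, because the moves were refused. Each row probably needs every field, so I'll resend them that way.

Call:
step_arm:
  series:
    - {"fingers": 85, "x": 0, "y": 0, "z": 35, "twist": 0}
    - {"fingers": 85, "x": 0, "y": 0, "z": 35, "twist": 0}
    - {"fingers": 85, "x": 0, "y": 10, "z": 35, "twist": 0}
    - {"fingers": 85, "x": 12, "y": 30, "z": 20, "twist": 0}
    - {"fingers": 85, "x": 12, "y": 35, "z": 0, "twist": 0}
    - {"fingers": 85, "x": 12, "y": 35, "z": 0, "twist": 0}
    - {"fingers": 85, "x": 12, "y": 35, "z": 0, "twist": 0}
    - {"fingers": 85, "x": 12, "y": 35, "z": 0, "twist": 0}

```text
t: 0.97
tool_pos: [0.3499, -0.4002, 0.3565]
ee_rot: [[0.895, 0.445, 0.0], [0.445, -0.895, -0.0], [0.0, 0.0, -1.0]]
ft_force: [0.2, 0.5, 0.7]
width: 0.0847
grasp_force: 0.0
```

Call:
step_arm:
  series:
    - {"fingers": 85, "x": 15, "y": 35, "z": 0, "twist": 0}
    - {"fingers": 85, "x": 15, "y": 35, "z": 0, "twist": 0}
    - {"fingers": 85, "x": 15, "y": 35, "z": 0, "twist": 0}
    - {"fingers": 85, "x": 15, "y": 35, "z": 0, "twist": 0}
    - {"fingers": 85, "x": 15, "y": 35, "z": 0, "twist": 0}
    - {"fingers": 85, "x": 15, "y": 35, "z": 0, "twist": 0}
    - {"fingers": 85, "x": 15, "y": 35, "z": 0, "twist": 0}
    - {"fingers": 85, "x": 15, "y": 35, "z": 0, "twist": 0}

```text
t: 1.63
tool_pos: [0.47, -0.1202, 0.3566]
ee_rot: [[0.895, 0.445, 0.001], [0.445, -0.895, -0.0], [0.0, 0.001, -1.0]]
ft_force: [1.2, 0.2, 0.1]
width: 0.0847
grasp_force: 0.0
```

Call:
step_arm:
  series:
    - {"fingers": 85, "x": 15, "y": 35, "z": 0, "twist": 0}
    - {"fingers": 85, "x": 5, "y": 10, "z": 0, "twist": 0}
    - {"fingers": 85, "x": 0, "y": 0, "z": 0, "twist": 0}
    - {"fingers": 85, "x": 0, "y": 0, "z": 0, "twist": 0}
    - {"fingers": 85, "x": 0, "y": 0, "z": 0, "twist": 0}

```text
t: 2.05
tool_pos: [0.489, -0.0787, 0.3562]
ee_rot: [[0.896, 0.443, -0.001], [0.443, -0.896, -0.001], [-0.001, 0.001, -1.0]]
ft_force: [-0.2, 0.4, 0.1]
width: 0.0849
grasp_force: 0.0
```

```bash
python3 - <<'E'
from h import *
s=arm.state(); print(s['t'],s['tool_pos'],np.round(s['joints'],1))
im,d,m=grab('wrist','w2'); print(np.round(m['world_from_camera'],3).tolist(),m['vfov'])
np.savez('w2.npz',im=im,d=d,P=pts(d,m))
E
```

```text
2.05 [ 0.48901422 -0.0787102   0.3562132 ] [ 12.6  15.9  -8.9 100.2   2.8  64.1 -60.8]
[[0.444, 0.855, 0.269, 0.558], [-0.896, 0.423, 0.134, -0.045], [0.0, -0.3, 0.954, 0.499], [0.0, 0.0, 0.0, 1.0]] 58.90477190184171
```

View pics/w2.png

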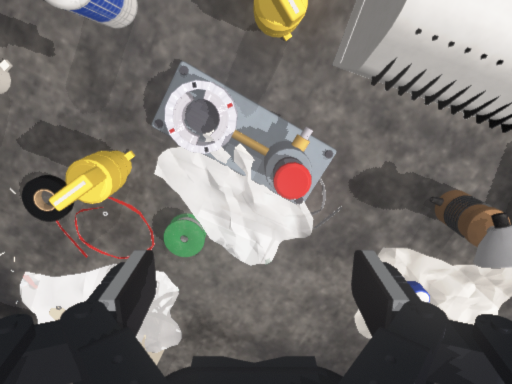

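The wrist view shows the collar at (200,117), red marks at (228,105) and (172,131), slots near (195,85) and (207,150), and the plunger at (292,180). Now I'll measure these.

```bash
cat > pump.py <<'E'
from h import *
import sys
def circ(q):
    A=np.c_[2*q,np.ones(len(q))]; c=np.linalg.lstsq(A,(q**2).sum(1),rcond=None)[0]; return c[:2],np.sqrt(c[2]+c[:2]@c[:2])
def measure(im,P,c0):
    hsv=cv2.cvtColor(im,cv2.COLOR_RGB2HSV); H,S,V=[hsv[...,i].astype(int) for i in range(3)]
    r=np.hypot(P[...,0]-c0[0],P[...,1]-c0[1])
    rim=(abs(P[...,2]-0.05)<0.006)&(r<0.056)
    print('rim z',np.median(P[rim][:,2]),rim.sum())
    cs,_=cv2.findContours(rim.astype(np.uint8),cv2.RETR_EXTERNAL,cv2.CHAIN_APPROX_NONE)
    k=max(cs,key=cv2.contourArea)[:,0]; q=P[k[:,1],k[:,0],:2]; c,R=circ(q)
    e=abs(np.hypot(*(q-c).T)-R); c,R=circ(q[e<0.003]); print('rim circle',c,R)
    rr=np.hypot(P[...,0]-c[0],P[...,1]-c[1])
    red=((H<6)|(H>172))&(S>120)&(rr<0.05)&(P[...,2]>.035)
    n,l,st,ce=cv2.connectedComponentsWithStats(red.astype(np.uint8))
    for i in range(1,n):
        if st[i,4]>4: a=P[l==i].mean(0); print('red',st[i,4],ce[i].round(1),a.round(4),np.degrees(np.arctan2(*(a[:2]-c)[::-1])))
    low=(rr>0.026)&(rr<0.046)&((V<70))
    n,l,st,ce=cv2.connectedComponentsWithStats(low.astype(np.uint8))
    for i in range(1,n):
        if st[i,4]>4: a=P[l==i].mean(0); print('dark',st[i,4],ce[i].round(1),a.round(4),np.degrees(np.arctan2(*(a[:2]-c)[::-1])),np.hypot(*(a[:2]-c)))
    but=((H<6)|(H>172))&(S>120)&(abs(P[...,2]-.128)<.008)
    cs,_=cv2.findContours(but.astype(np.uint8),cv2.RETR_EXTERNAL,cv2.CHAIN_APPROX_NONE)
    k=max(cs,key=cv2.contourArea)[:,0]; p,Rp=circ(P[k[:,1],k[:,0],:2]); print('plunger',p,Rp,np.median(P[but][:,2]))
    d=c-p; print('dist',np.hypot(*d),'yaxis az',np.degrees(np.arctan2(d[1],d[0])))
    return c,p
E
python3 - <<'E'
from pump import *
z=np.load('w2.npz'); im,P=z['im'],z['P']; print(P[117,165],P[117,235],P[180,292])
measure(im,P,(P[117,165,:2]+P[117,235,:2])/2)
E
```

```text
[0.46853164 0.03872543 0.04966389] [ 0.50907541 -0.04280591  0.05098012] [ 0.48315845 -0.13090663  0.13003748]
rim z 0.05049911110511435 2711
rim circle [ 0.48822521 -0.00283577] 0.04582816196682788
red 11 [229.4 104.9] [ 0.5197 -0.0298  0.0514] -40.618370758062
red 10 [171.5 130. ] [0.4572 0.0244 0.052 ] 138.67329194660482
dark 9723 [ 90.6 337.8] [ 0.4773 -0.0343  0.4199] -109.22769610155787 0.03329235935231922
plunger [ 0.48177253 -0.13208988] 0.020845342368360553 0.12866948951742094
dist 0.12941506797057759 yaxis az 87.14202519788913
```

Call:
step_arm:
  series:
    - {"fingers": 85, "x": -7, "y": 35, "z": 0, "twist": 0}
    - {"fingers": 85, "x": -7, "y": 35, "z": 0, "twist": 0}
    - {"fingers": 85, "x": -7, "y": 35, "z": 0, "twist": 0}
    - {"fingers": 85, "x": -7, "y": 35, "z": 0, "twist": 0}
    - {"fingers": 85, "x": -7, "y": 35, "z": 0, "twist": 0}
    - {"fingers": 85, "x": -7, "y": 35, "z": 0, "twist": 0}
    - {"fingers": 85, "x": -7, "y": 35, "z": 0, "twist": 0}
    - {"fingers": 85, "x": -7, "y": 35, "z": 0, "twist": 0}

```text
t: 2.77
tool_pos: [0.4337, 0.2027, 0.3566]
ee_rot: [[0.897, 0.442, 0.001], [0.442, -0.897, -0.001], [0.0, 0.001, -1.0]]
ft_force: [0.8, -0.4, 0.3]
width: 0.0852
grasp_force: 0.0
```

Call:
step_arm:
  series:
    - {"fingers": 85, "x": -7, "y": 35, "z": 0, "twist": 0}
    - {"fingers": 85, "x": -7, "y": 30, "z": 0, "twist": 0}
    - {"fingers": 85, "x": 0, "y": 0, "z": 0, "twist": 0}
    - {"fingers": 85, "x": 0, "y": 0, "z": 0, "twist": 0}
    - {"fingers": 85, "x": 0, "y": 0, "z": 0, "twist": 0}

```text
t: 3.18
tool_pos: [0.4204, 0.2661, 0.3561]
ee_rot: [[0.896, 0.443, 0.0], [0.443, -0.896, -0.001], [-0.001, 0.001, -1.0]]
ft_force: [0.7, -0.4, -0.8]
width: 0.0849
grasp_force: 0.0
```

```bash
cat > cart.py <<'E'
from h import *
def cart(tag):
    s=arm.state(); print(s['t'],s['tool_pos'],np.round(s['joints'],1),'yaw',np.degrees(np.arctan2(s['ee_rot'][1][0],s['ee_rot'][0][0])))
    im,d,m=grab('wrist',tag); P=pts(d,m); np.savez(tag+'.npz',im=im,d=d,P=P)
    hsv=cv2.cvtColor(im,cv2.COLOR_RGB2HSV); H,S,V=[hsv[...,i].astype(int) for i in range(3)]
    near=np.hypot(P[...,0]-.41,P[...,1]-.27)<.07
    for nm,k in dict(orange=(H>4)&(H<17)&(S>150)&near&(P[...,2]>.09),top=near&(abs(P[...,2]-.14)<.007),line=near&(abs(P[...,2]-.14)<.008)&(V>130)&(S<60),low=near&(P[...,2]>.004)&(P[...,2]<.014)).items():
        if k.sum()<5: print(nm,'none'); continue
        q=P[k]; v,u=np.nonzero(k); 
        r=cv2.minAreaRect(q[:,:2].astype(np.float32)*1000); 
        w,V2=np.linalg.eigh(np.cov(q[:,:2].T)); a=V2[:,1]
        print(nm,k.sum(),(u.mean(),v.mean()),q.mean(0).round(4),np.round(r[0],1),np.round(r[1],1),'axis',np.degrees(np.arctan2(a[1],a[0])))
E
python3 -c "
from cart import *
cart('w3')"
```

```text
3.1833 [0.42041804 0.26611451 0.35614565] [ -21.    16.8  -19.5   99.7    6.2   64.6 -106. ] yaw 26.308322403518904
orange 909 (np.float64(236.71837183718372), np.float64(151.58745874587459)) [0.4104 0.2824 0.1002] [407.6 278.6] [56.6 52.3] axis 69.1255221451802
top 818 (np.float64(236.08679706601467), np.float64(163.47310513447434)) [0.4063 0.2793 0.1405] [405.2 279.2] [17.8 54. ] axis 153.73549303117775
line 183 (np.float64(235.97814207650273), np.float64(164.50819672131146)) [0.4055 0.279  0.1415] [405.3 279.1] [ 5.1 45.9] axis 153.97045494542226
low 2316 (np.float64(251.78886010362694), np.float64(136.64550949913644)) [0.4205 0.2678 0.0048] [410.9 269.7] [139.4 137.6] axis 78.50781414241543
```

View pics/w3.png

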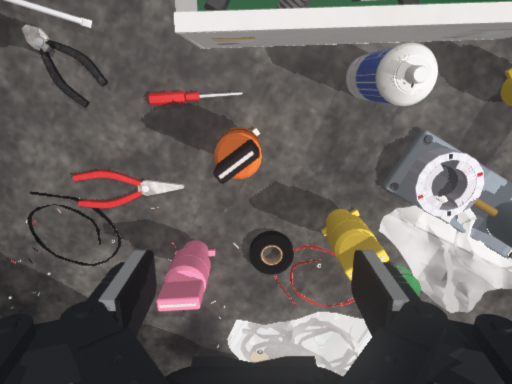

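The cartridge is at about (237,158), with its wing axis at 154° in the world and a lug at (255,132). The pink look-alike is at (187,275). I'll twist +127.5° to line up with the wing, which keeps joint 7 well inside its range, and then measure again.

Call:
step_arm:
  series:
    - {"fingers": 85, "x": -2, "y": 2, "z": 0, "twist": 7}
    - {"fingers": 85, "x": -2, "y": 2, "z": 0, "twist": 7}
    - {"fingers": 85, "x": -2, "y": 2, "z": 0, "twist": 7}
    - {"fingers": 85, "x": -2, "y": 2, "z": 0, "twist": 7}
    - {"fingers": 85, "x": -2, "y": 2, "z": 0, "twist": 7}
    - {"fingers": 85, "x": -2, "y": 2, "z": 0, "twist": 7}
    - {"fingers": 85, "x": -2, "y": 0, "z": 0, "twist": 7}
    - {"fingers": 85, "x": -1, "y": 0, "z": 0, "twist": 7}

```text
t: 3.9
tool_pos: [0.4054, 0.278, 0.3563]
ee_rot: [[0.129, 0.992, 0.0], [0.992, -0.129, -0.001], [-0.001, 0.0, -1.0]]
ft_force: [-0.1, -0.2, 0.4]
width: 0.0848
grasp_force: 0.0
```

Call:
step_arm:
  series:
    - {"fingers": 85, "x": 0, "y": 0, "z": 0, "twist": 7}
    - {"fingers": 85, "x": 0, "y": 0, "z": 0, "twist": 7}
    - {"fingers": 85, "x": 0, "y": 0, "z": 0, "twist": 7}
    - {"fingers": 85, "x": 0, "y": 0, "z": 0, "twist": 7}
    - {"fingers": 85, "x": 0, "y": 0, "z": 0, "twist": 7}
    - {"fingers": 85, "x": 0, "y": 0, "z": 0, "twist": 7}
    - {"fingers": 85, "x": 0, "y": 0, "z": 0, "twist": 7}
    - {"fingers": 85, "x": 0, "y": 0, "z": 0, "twist": 7}

```text
t: 4.57
tool_pos: [0.4057, 0.2779, 0.3563]
ee_rot: [[-0.75, 0.662, 0.0], [0.662, 0.75, -0.001], [-0.001, -0.001, -1.0]]
ft_force: [0.3, 0.5, -0.3]
width: 0.0851
grasp_force: 0.0
```

Call:
step_arm:
  series:
    - {"fingers": 85, "x": 0, "y": 0, "z": 0, "twist": 7}
    - {"fingers": 85, "x": 0, "y": 0, "z": 0, "twist": 7}
    - {"fingers": 85, "x": 0, "y": 0, "z": 0, "twist": 1.5}
    - {"fingers": 85, "x": 0, "y": 0, "z": 0, "twist": 0}
    - {"fingers": 85, "x": 0, "y": 0, "z": 0, "twist": 0}
    - {"fingers": 85, "x": 0, "y": 0, "z": 0, "twist": 0}

```text
t: 5.07
tool_pos: [0.405, 0.2795, 0.3563]
ee_rot: [[-0.897, 0.442, 0.0], [0.442, 0.897, -0.0], [-0.0, -0.0, -1.0]]
ft_force: [-0.5, 0.1, -0.8]
width: 0.0847
grasp_force: 0.0
```

```bash
python3 -c "
from cart import *
cart('w4')"
```

```text
5.0667 [0.40495371 0.27948243 0.35632071] [ -3.3  20.4 -47.8 100.   16.3  66.9   8. ] yaw 153.76998110009754
orange 1065 (np.float64(253.38967136150234), np.float64(147.46103286384977)) [0.4024 0.2804 0.0997] [403.7 279.9] [56.6 54.2] axis 65.39725740674814
top 791 (np.float64(253.60809102402024), np.float64(155.71428571428572)) [0.4039 0.28   0.1406] [404.9 279.9] [17.1 52.9] axis 153.23307518940413
line 172 (np.float64(253.5), np.float64(157.0)) [0.405  0.2794 0.1413] [405.2 279.3] [ 3.3 46.4] axis 153.80551632593222
low 1982 (np.float64(246.93844601412715), np.float64(138.16750756811302)) [0.4021 0.27   0.0047] [409.8 269.8] [138.9 138.5] axis 76.4022612079031
```

Call:
step_arm:
  series:
    - {"fingers": 85, "x": 0, "y": 0, "z": -35, "twist": 0}
    - {"fingers": 85, "x": 0, "y": 0, "z": -35, "twist": 0}
    - {"fingers": 85, "x": 0, "y": 0, "z": -35, "twist": 0}
    - {"fingers": 85, "x": 0, "y": 0, "z": -35, "twist": 0}
    - {"fingers": 85, "x": 0, "y": 0, "z": -35, "twist": 0}
    - {"fingers": 85, "x": 0, "y": 0, "z": -30, "twist": 0}
    - {"fingers": 85, "x": 0, "y": 0, "z": -20, "twist": 0}
    - {"fingers": 85, "x": 0, "y": 0, "z": -15, "twist": 0}

```text
t: 5.78
tool_pos: [0.4038, 0.2794, 0.1142]
ee_rot: [[-0.898, 0.44, -0.002], [0.44, 0.898, -0.002], [0.001, -0.003, -1.0]]
ft_force: [0.2, -0.0, 0.0]
width: 0.0851
grasp_force: 0.0
```

Call:
step_arm:
  series:
    - {"fingers": 85, "x": 0, "y": 0, "z": -11, "twist": 0}
    - {"fingers": 85, "x": 0, "y": 0, "z": 0, "twist": 0}
    - {"fingers": 85, "x": 0, "y": 0, "z": 0, "twist": 0}

```text
t: 6.03
tool_pos: [0.4047, 0.2803, 0.1054]
ee_rot: [[-0.898, 0.439, -0.0], [0.439, 0.898, -0.0], [0.0, -0.0, -1.0]]
ft_force: [0.4, 0.4, 0.0]
width: 0.0849
grasp_force: 0.0
```

Call:
step_arm:
  series:
    - {"fingers": 40, "x": 0, "y": 0, "z": 0, "twist": 0}
    - {"fingers": 30, "x": 0, "y": 0, "z": 0, "twist": 0}
    - {"fingers": 20, "x": 0, "y": 0, "z": 0, "twist": 0}
    - {"fingers": 5, "x": 0, "y": 0, "z": 0, "twist": 0}
    - {"fingers": 5, "x": 0, "y": 0, "z": 0, "twist": 0}
    - {"fingers": 5, "x": 0, "y": 0, "z": 0, "twist": 0}
    - {"fingers": 5, "x": 0, "y": 0, "z": 0, "twist": 0}
    - {"fingers": 5, "x": 0, "y": 0, "z": 0, "twist": 0}
  squeeze: 80

```text
t: 6.7
tool_pos: [0.4049, 0.28, 0.1058]
ee_rot: [[-0.898, 0.439, 0.001], [0.439, 0.898, -0.0], [-0.001, 0.0, -1.0]]
ft_force: [-1.0, -1.2, 5.1]
width: 0.0171
grasp_force: 79.0
```

Call:
step_arm:
  series:
    - {"fingers": 5, "x": 0, "y": 0, "z": 15, "twist": 0}
    - {"fingers": 5, "x": 0, "y": 0, "z": 30, "twist": 0}
    - {"fingers": 5, "x": 0, "y": 0, "z": 35, "twist": 0}
    - {"fingers": 5, "x": 0, "y": 0, "z": 35, "twist": 0}
    - {"fingers": 5, "x": 0, "y": 0, "z": 35, "twist": 0}
    - {"fingers": 5, "x": 0, "y": 0, "z": 20, "twist": 0}
    - {"fingers": 5, "x": 0, "y": 0, "z": 0, "twist": 0}
    - {"fingers": 5, "x": 0, "y": 0, "z": 0, "twist": 0}

```text
t: 7.37
tool_pos: [0.4048, 0.2797, 0.2755]
ee_rot: [[-0.898, 0.44, 0.001], [0.44, 0.898, -0.0], [-0.001, 0.0, -1.0]]
ft_force: [0.2, -0.9, -3.8]
width: 0.017
grasp_force: 78.8
```

```bash
python3 - <<'E'
from pump import *
for t,c0 in (('w2',(.488,-.003)),('w3',(.488,-.003))):
    z=np.load(t+'.npz'); im,P=z['im'],z['P']
    try: c,p=measure(im,P,c0)
    except Exception as e: print(e); c=np.array([.4882,-.0028])
    V=im.max(-1).astype(int); q=P-np.r_[c,0]; r=np.hypot(q[...,0],q[...,1])
    # ring sector brightness & height profile over the rim
    k=(r>.030)&(r<.043)&(q[...,2]<.06)&(q[...,2]>0)
    a=np.degrees(np.arctan2(q[...,1],q[...,0]))[k]; dk=V[k]<90
    h,_=np.histogram(a[dk],np.arange(-180,181,6)); print(dict((int(x),int(y)) for x,y in zip(np.arange(-177,180,6),h) if y))
E
```

```text
rim z 0.05049911110511435 2711
rim circle [ 0.48822521 -0.00283577] 0.04582816196682788
red 11 [229.4 104.9] [ 0.5197 -0.0298  0.0514] -40.618370758062
red 10 [171.5 130. ] [0.4572 0.0244 0.052 ] 138.67329194660482
dark 9723 [ 90.6 337.8] [ 0.4773 -0.0343  0.4199] -109.22769610155787 0.03329235935231922
plunger [ 0.48177253 -0.13208988] 0.020845342368360553 0.12866948951742094
dist 0.12941506797057759 yaxis az 87.14202519788913
{-147: 4, 33: 6, 39: 2}
rim z 0.050302334395276954 2496
rim circle [ 0.48836568 -0.00224668] 0.0459257959358945
red 11 [479.7 173.9] [ 0.5199 -0.0293  0.0519] -40.604643303453656
red 7 [420.3 196.4] [0.4571 0.0244 0.0515] 139.52221503500886
max() iterable argument is empty
{-147: 6, 33: 6}
```

Call:
step_arm:
  series:
    - {"fingers": 5, "x": 8, "y": -30, "z": 0, "twist": 6}
    - {"fingers": 5, "x": 9, "y": -31, "z": 0, "twist": 6}
    - {"fingers": 5, "x": 9, "y": -31, "z": 0, "twist": 6}
    - {"fingers": 5, "x": 9, "y": -31, "z": 0, "twist": 6}
    - {"fingers": 5, "x": 9, "y": -31, "z": 0, "twist": 6}
    - {"fingers": 5, "x": 9, "y": -31, "z": 0, "twist": 6}
    - {"fingers": 5, "x": 9, "y": -31, "z": 0, "twist": 6}
    - {"fingers": 5, "x": 9, "y": -31, "z": 0, "twist": 6}

```text
t: 8.03
tool_pos: [0.4743, 0.0308, 0.2731]
ee_rot: [[-0.925, -0.379, -0.004], [-0.379, 0.925, -0.0], [0.004, 0.001, -1.0]]
ft_force: [0.3, 0.0, -4.5]
width: 0.0169
grasp_force: 79.0
```

Call:
step_arm:
  series:
    - {"fingers": 5, "x": 9, "y": -25, "z": 0, "twist": 6}
    - {"fingers": 5, "x": 3, "y": -10, "z": -20, "twist": 6}
    - {"fingers": 5, "x": 0, "y": 0, "z": -35, "twist": 0}
    - {"fingers": 5, "x": 0, "y": 0, "z": -30, "twist": 0}
    - {"fingers": 5, "x": 0, "y": 0, "z": -20, "twist": 0}
    - {"fingers": 5, "x": 0, "y": 0, "z": 0, "twist": 0}
    - {"fingers": 5, "x": 0, "y": 0, "z": 0, "twist": 0}
    - {"fingers": 5, "x": 0, "y": 0, "z": 0, "twist": 0}

```text
t: 8.7
tool_pos: [0.4878, -0.0013, 0.1705]
ee_rot: [[-0.829, -0.559, -0.0], [-0.559, 0.829, 0.001], [-0.0, 0.001, -1.0]]
ft_force: [0.1, 0.1, -2.7]
width: 0.0171
grasp_force: 79.3
```

```bash
python3 - <<'E'
from h import *
S=[arm.state()]; im,d,m=grab('scene','s3'); S.append(arm.state()); im2,d2,m2=grab('side','d3'); S.append(arm.state())
print(S[-1]['t'],np.mean([s['tool_pos'] for s in S],0),np.round(S[-1]['ee_rot'],3).tolist(),np.round(S[-1]['joints'],1))
for (I,D,M) in ((im,d,m),(im2,d2,m2)):
    P=pts(D,M); r=np.hypot(P[...,0]-.488,P[...,1]+.0025)
    hsv=cv2.cvtColor(I,cv2.COLOR_RGB2HSV); k=(hsv[...,0]>4)&(hsv[...,0]<17)&(hsv[...,1]>150)&(r<.08)&(P[...,2]>.06); print(k.sum(),P[k].mean(0),P[k].min(0),P[k].max(0))
a=cv2.resize(im[120:240,210:330],(400,400),interpolation=cv2.INTER_CUBIC); b=cv2.resize(im2[130:250,210:330],(400,400),interpolation=cv2.INTER_CUBIC)
cv2.imwrite('pics/both3.png',np.hstack([a,b])[:,:,::-1])
E
```

```text
8.8 [ 0.48817579 -0.00137455  0.1710054 ] [[-0.829, -0.559, 0.002], [-0.559, 0.829, 0.0], [-0.002, -0.001, -1.0]] [ 32.8  37.7 -55.1 115.   41.5  49.2  78.2]
392 [ 0.46976148 -0.01461691  0.13864949] [ 0.4543133  -0.03164338  0.10385454] [0.50794682 0.01864327 0.17492736]
269 [ 0.48475064 -0.02482466  0.13929808] [ 0.45954765 -0.03748685  0.10567194] [ 0.51444897 -0.00249869  0.16903447]
```

View pics/both3.png

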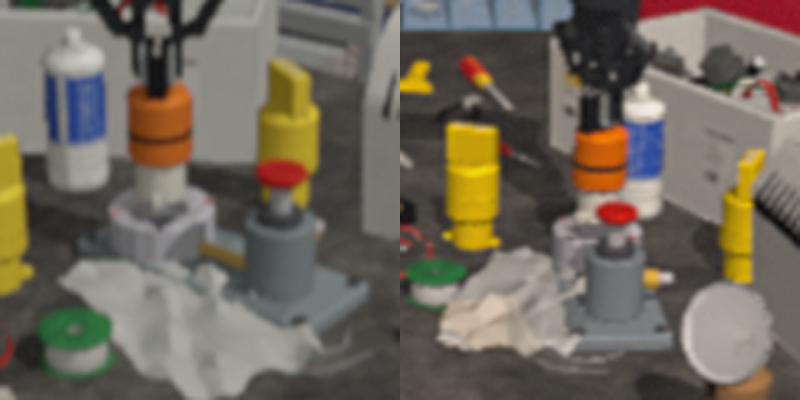

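Both views show the cartridge upright in the gripper above the collar, with one lug facing the near slot at (155,210). I'll lower it gently and watch the force.

Call:
step_arm:
  series:
    - {"fingers": 5, "x": 0, "y": -1, "z": -5, "twist": 0}
    - {"fingers": 5, "x": 0, "y": 0, "z": -5, "twist": 0}
    - {"fingers": 5, "x": 0, "y": 0, "z": -4, "twist": 0}
    - {"fingers": 5, "x": 0, "y": 0, "z": -3, "twist": 0}
    - {"fingers": 5, "x": 0, "y": 0, "z": -3, "twist": 0}
    - {"fingers": 5, "x": 0, "y": 0, "z": 0, "twist": 0}
    - {"fingers": 5, "x": 0, "y": 0, "z": 0, "twist": 0}

```text
t: 9.38
tool_pos: [0.4876, -0.0028, 0.1501]
ee_rot: [[-0.829, -0.559, -0.0], [-0.559, 0.829, 0.0], [0.0, 0.0, -1.0]]
ft_force: [0.6, -0.4, -3.8]
width: 0.017
grasp_force: 79.4
```

Call:
step_arm:
  series:
    - {"fingers": 5, "x": 0, "y": 0, "z": -3, "twist": 0}
    - {"fingers": 5, "x": 0, "y": 0, "z": -3, "twist": 0}
    - {"fingers": 5, "x": 0, "y": 0, "z": -3, "twist": 0}
    - {"fingers": 5, "x": 0, "y": 0, "z": -3, "twist": 0}
    - {"fingers": 5, "x": 0, "y": 0, "z": 0, "twist": 0}
    - {"fingers": 5, "x": 0, "y": 0, "z": 0, "twist": 0}

```text
t: 9.88
tool_pos: [0.4875, -0.0029, 0.1381]
ee_rot: [[-0.829, -0.559, -0.001], [-0.559, 0.829, -0.0], [0.0, 0.0, -1.0]]
ft_force: [0.4, -0.5, -3.6]
width: 0.0168
grasp_force: 79.4
```

Call:
step_arm:
  series:
    - {"fingers": 5, "x": 0, "y": 0, "z": -2, "twist": 0}
    - {"fingers": 5, "x": 0, "y": 0, "z": -2, "twist": 0}
    - {"fingers": 5, "x": 0, "y": 0, "z": -2, "twist": 0}
    - {"fingers": 5, "x": 0, "y": 0, "z": -2, "twist": 0}
    - {"fingers": 5, "x": 0, "y": 0, "z": -2, "twist": 0}
    - {"fingers": 5, "x": 0, "y": 0, "z": -1, "twist": 0}
    - {"fingers": 5, "x": 0, "y": 0, "z": 0, "twist": 0}
    - {"fingers": 5, "x": 0, "y": 0, "z": 0, "twist": 0}

```text
t: 10.55
tool_pos: [0.488, -0.0028, 0.1276]
ee_rot: [[-0.829, -0.559, 0.001], [-0.559, 0.829, -0.0], [-0.001, -0.0, -1.0]]
ft_force: [-1.0, -0.6, 4.5]
width: 0.0169
grasp_force: 80.6
```

Call:
step_arm:
  series:
    - {"fingers": 5, "x": 0, "y": 0, "z": -1, "twist": 0}
    - {"fingers": 5, "x": 0, "y": 0, "z": 0, "twist": 0}
    - {"fingers": 5, "x": 0, "y": 0, "z": 0, "twist": -5}
    - {"fingers": 5, "x": 0, "y": 0, "z": 0, "twist": -5}
    - {"fingers": 5, "x": 0, "y": 0, "z": 0, "twist": 0}

```text
t: 10.97
tool_pos: [0.4882, -0.0027, 0.1268]
ee_rot: [[-0.915, -0.403, 0.001], [-0.403, 0.915, -0.0], [-0.001, -0.001, -1.0]]
ft_force: [-0.0, 0.1, 6.0]
width: 0.0174
grasp_force: 80.7
```

```bash
python3 - <<'E'
from h import *
s=arm.state(); print(s['moment'],s['ft_force'],s['t'],s['joints'].round(1))
E
```

```text
[ 0.05639821  0.17626487 -0.09663783] [-1.77450458e-03  8.33684629e-02  5.96600931e+00] 10.9667 [ 28.6  40.1 -48.4 117.3  45.   43.   65.6]
```

Call:
step_arm:
  series:
    - {"fingers": 5, "x": 0, "y": 0, "z": 0, "twist": -5}
    - {"fingers": 5, "x": 0, "y": 0, "z": 0, "twist": -5}
    - {"fingers": 5, "x": 0, "y": 0, "z": 0, "twist": -5}
    - {"fingers": 5, "x": 0, "y": 0, "z": 0, "twist": 0}

```text
t: 11.3
tool_pos: [0.4883, -0.0026, 0.1269]
ee_rot: [[-0.988, -0.152, 0.002], [-0.152, 0.988, -0.0], [-0.002, -0.0, -1.0]]
ft_force: [0.1, 0.5, 6.8]
width: 0.0169
grasp_force: 80.7
```

```bash
python3 - <<'E'
from h import *
s=arm.state(); print(s['moment'],s['ft_force'],s['t'],s['joints'].round(1))
E
```

```text
[ 0.08636133  0.1060467  -0.07872053] [0.07587419 0.46216312 6.82348208] 11.3 [ 26.4  38.7 -44.4 117.4  42.   40.9  53.5]
```

Call:
step_arm:
  series:
    - {"fingers": 5, "x": 0, "y": 0, "z": 0, "twist": -6}
    - {"fingers": 5, "x": 0, "y": 0, "z": 0, "twist": -6}
    - {"fingers": 5, "x": 0, "y": 0, "z": 0, "twist": -6}
    - {"fingers": 5, "x": 0, "y": 0, "z": 0, "twist": -6}
    - {"fingers": 5, "x": 0, "y": 0, "z": 0, "twist": -6}
    - {"fingers": 5, "x": 0, "y": 0, "z": 0, "twist": -6}
    - {"fingers": 5, "x": 0, "y": 0, "z": 0, "twist": -6}
    - {"fingers": 5, "x": 0, "y": 0, "z": 0, "twist": 0}

```text
t: 11.97
tool_pos: [0.4885, -0.0026, 0.1269]
ee_rot: [[-0.836, 0.549, 0.002], [0.549, 0.836, -0.0], [-0.002, 0.001, -1.0]]
ft_force: [-0.2, 0.2, 5.2]
width: 0.0169
grasp_force: 80.7
```

Call:
step_arm:
  series:
    - {"fingers": 5, "x": 0, "y": 0, "z": 0, "twist": -4}
    - {"fingers": 5, "x": 0, "y": 0, "z": 0, "twist": -3.5}
    - {"fingers": 5, "x": 0, "y": 0, "z": 0, "twist": 0}
    - {"fingers": 5, "x": 0, "y": 0, "z": 0, "twist": 0}

```text
t: 12.3
tool_pos: [0.4885, -0.0026, 0.1268]
ee_rot: [[-0.76, 0.65, 0.002], [0.65, 0.76, 0.0], [-0.001, 0.001, -1.0]]
ft_force: [0.6, 0.3, 5.7]
width: 0.0168
grasp_force: 80.7
```

```bash
python3 - <<'E'
from h import *
s=arm.state(); print(s['moment'],s['ft_force'],s['t'],s['joints'].round(1),s['tool_pos'],np.degrees(np.arctan2(s['ee_rot'][1][0],s['ee_rot'][0][0])))
E
```

```text
[ 0.05635016  0.03241227 -0.12890657] [0.63004833 0.29298948 5.6549653 ] 12.3 [ 18.   35.1 -30.9 117.6  30.9  35.2  15.4] [ 0.48849211 -0.0026161   0.1268302 ] 139.45084044664586
```

Call:
step_arm:
  series:
    - {"fingers": 5, "x": 0, "y": 0, "z": 2, "twist": 0}
    - {"fingers": 5, "x": 0, "y": 0, "z": 2, "twist": 0}
    - {"fingers": 5, "x": 0, "y": 0, "z": 1.5, "twist": 0}
    - {"fingers": 5, "x": 0, "y": 0, "z": 0, "twist": 0}
    - {"fingers": 5, "x": 0, "y": 0, "z": 0, "twist": 0}

```text
t: 12.72
tool_pos: [0.4883, -0.0027, 0.1321]
ee_rot: [[-0.76, 0.65, 0.002], [0.65, 0.76, 0.001], [-0.001, 0.001, -1.0]]
ft_force: [1.3, 0.0, 3.0]
width: 0.0172
grasp_force: 80.4
```

Call:
step_arm:
  series:
    - {"fingers": 20, "x": 0, "y": 0, "z": 0, "twist": 0}
    - {"fingers": 30, "x": 0, "y": 0, "z": 0, "twist": 0}
    - {"fingers": 50, "x": 0, "y": 0, "z": 0, "twist": 0}
    - {"fingers": 60, "x": 0, "y": 0, "z": 0, "twist": 0}
    - {"fingers": 60, "x": 0, "y": 0, "z": 0, "twist": 0}
    - {"fingers": 60, "x": 0, "y": 0, "z": 0, "twist": 0}
    - {"fingers": 60, "x": 0, "y": 0, "z": 0, "twist": 0}

```text
t: 13.3
tool_pos: [0.4875, -0.0029, 0.1317]
ee_rot: [[-0.76, 0.65, -0.0], [0.65, 0.76, -0.0], [0.0, -0.0, -1.0]]
ft_force: [-0.5, -0.2, 0.5]
width: 0.0598
grasp_force: 0.0
```

Call:
step_arm:
  series:
    - {"fingers": 60, "x": 0, "y": 0, "z": 20, "twist": 0}
    - {"fingers": 60, "x": 0, "y": 0, "z": 35, "twist": 0}
    - {"fingers": 60, "x": 0, "y": 0, "z": 35, "twist": 0}
    - {"fingers": 60, "x": 0, "y": 0, "z": 35, "twist": 0}
    - {"fingers": 60, "x": 0, "y": 0, "z": 35, "twist": 0}
    - {"fingers": 60, "x": 0, "y": 0, "z": 35, "twist": 0}
    - {"fingers": 60, "x": 0, "y": 0, "z": 0, "twist": 0}
    - {"fingers": 60, "x": 0, "y": 0, "z": 0, "twist": 0}

```text
t: 13.97
tool_pos: [0.4887, -0.0028, 0.3286]
ee_rot: [[-0.76, 0.65, 0.004], [0.65, 0.76, -0.001], [-0.004, 0.002, -1.0]]
ft_force: [0.3, -0.6, 0.4]
width: 0.0601
grasp_force: 0.0
```

```bash
python3 - <<'E'
from pump import *
s=arm.state(); print(s['t'],s['tool_pos'],s['ft_force'],np.degrees(np.arctan2(s['ee_rot'][1][0],s['ee_rot'][0][0])))
im,d,m=grab('wrist','w5'); P=pts(d,m); hsv=cv2.cvtColor(im,cv2.COLOR_RGB2HSV); H,S,V=[hsv[...,i].astype(int) for i in range(3)]
near=np.hypot(P[...,0]-.488,P[...,1]+.0025)<.05
k=near&(P[...,2]>.158)&(P[...,2]<.18)
q=P[k]; print(k.sum(),q.mean(0),np.median(q[:,2])); r=cv2.minAreaRect(q[:,:2].astype(np.float32)*1000); print(r)
w,U=np.linalg.eigh(np.cov(q[:,:2].T)); print('axis',np.degrees(np.arctan2(U[1,1],U[0,1])))
but=((H<6)|(H>172))&(S>120)&(abs(P[...,2]-.128)<.01); print(but.sum(), P[but].mean(0) if but.any() else '')
E
```

```text
13.9667 [ 0.4886578  -0.00281187  0.32862196] [ 0.28228474 -0.61995892  0.37540866] 139.43224441803864
1094 [ 0.48773412 -0.00198476  0.16846158] 0.16861383370382746
((488.8786926269531, -2.624279022216797), (17.3898983001709, 53.38605880737305), 49.19538116455078)
axis 139.32295480206704
1125 [ 0.4802142  -0.13050402  0.12827556]
```

View pics/w5.png

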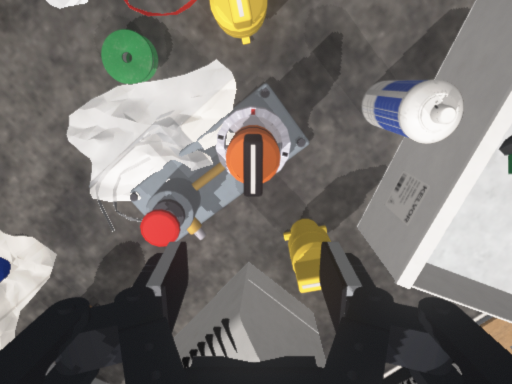

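The cartridge reads as locked: its top is at 0.1685 m, so its origin is 28.5 mm up, its axis is at 139.3° and it's centred. In the picture the wing is at (253,165), in line with the red mark at (252,112), and the plunger is at (160,228). Next I'll shut the fingers and move over the plunger.

Call:
step_arm:
  series:
    - {"fingers": 0, "x": -2, "y": -30, "z": 0, "twist": 0}
    - {"fingers": 0, "x": -2, "y": -35, "z": 0, "twist": 0}
    - {"fingers": 0, "x": -2, "y": -35, "z": -10, "twist": 0}
    - {"fingers": 0, "x": -1, "y": -29, "z": -20, "twist": 0}
    - {"fingers": 0, "x": 0, "y": 0, "z": -35, "twist": 0}
    - {"fingers": 0, "x": 0, "y": 0, "z": -35, "twist": 0}
    - {"fingers": 0, "x": 0, "y": 0, "z": -35, "twist": 0}
    - {"fingers": 0, "x": 0, "y": 0, "z": -25, "twist": 0}
  squeeze: 20

```text
t: 14.68
tool_pos: [0.4776, -0.1318, 0.1626]
ee_rot: [[-0.76, 0.65, -0.006], [0.65, 0.76, 0.002], [0.006, -0.003, -1.0]]
ft_force: [0.8, 0.5, -0.4]
width: 0.0001
grasp_force: 0.0
```

Call:
step_arm:
  series:
    - {"fingers": 0, "x": 0, "y": 0, "z": -15, "twist": 0}
    - {"fingers": 0, "x": 0, "y": 0, "z": -10, "twist": 0}
    - {"fingers": 0, "x": 0, "y": 0, "z": 0, "twist": 0}
    - {"fingers": 0, "x": 0, "y": 0, "z": 0, "twist": 0}
    - {"fingers": 0, "x": 0, "y": 0, "z": 0, "twist": 0}

```text
t: 15.1
tool_pos: [0.4812, -0.1318, 0.1424]
ee_rot: [[-0.76, 0.65, 0.001], [0.65, 0.76, -0.0], [-0.001, 0.001, -1.0]]
ft_force: [0.2, 0.4, 0.5]
width: -0.0004
grasp_force: 0.0
```

Call:
step_arm:
  series:
    - {"fingers": 0, "x": 0, "y": 0, "z": -4, "twist": 0}
    - {"fingers": 0, "x": 0, "y": 0, "z": -4, "twist": 0}
    - {"fingers": 0, "x": 0, "y": 0, "z": -3, "twist": 0}
    - {"fingers": 0, "x": 0, "y": 0, "z": -2, "twist": 0}
    - {"fingers": 0, "x": 0, "y": 0, "z": -2, "twist": 0}
    - {"fingers": 0, "x": 0, "y": 0, "z": -2, "twist": 0}
    - {"fingers": 0, "x": 0, "y": 0, "z": 0, "twist": 0}
    - {"fingers": 0, "x": 0, "y": 0, "z": 0, "twist": 0}

```text
t: 15.77
tool_pos: [0.4806, -0.132, 0.1249]
ee_rot: [[-0.76, 0.65, -0.0], [0.65, 0.76, -0.0], [0.0, -0.0, -1.0]]
ft_force: [-0.5, -1.4, 1.6]
width: 0.0002
grasp_force: 1.0
```

Call:
step_arm:
  series:
    - {"fingers": 0, "x": 0, "y": 0, "z": -1, "twist": 0}
    - {"fingers": 0, "x": 0, "y": 0, "z": -1, "twist": 0}
    - {"fingers": 0, "x": 0, "y": 0, "z": 0, "twist": 0}
    - {"fingers": 0, "x": 0, "y": 0, "z": 0, "twist": 0}

```text
t: 16.1
tool_pos: [0.4806, -0.132, 0.1228]
ee_rot: [[-0.76, 0.65, -0.0], [0.65, 0.76, -0.0], [0.0, -0.0, -1.0]]
ft_force: [-0.9, -1.3, 2.3]
width: -0.0001
grasp_force: 1.1
```

Call:
step_arm:
  series:
    - {"fingers": 0, "x": 0, "y": 0, "z": -1, "twist": 0}
    - {"fingers": 0, "x": 0, "y": 0, "z": 0, "twist": 0}
    - {"fingers": 0, "x": 0, "y": 0, "z": 0, "twist": 0}

```text
t: 16.35
tool_pos: [0.4806, -0.132, 0.1218]
ee_rot: [[-0.76, 0.65, -0.0], [0.65, 0.76, -0.0], [0.0, -0.0, -1.0]]
ft_force: [-1.2, -1.0, 1.7]
width: -0.0
grasp_force: 1.2
```

Call:
step_arm:
  series:
    - {"fingers": 0, "x": 0, "y": 0, "z": -1, "twist": 0}
    - {"fingers": 0, "x": 0, "y": 0, "z": 0, "twist": 0}
    - {"fingers": 0, "x": 0, "y": 0, "z": 0, "twist": 0}

```text
t: 16.6
tool_pos: [0.4806, -0.132, 0.1208]
ee_rot: [[-0.76, 0.65, -0.0], [0.65, 0.76, -0.0], [0.0, -0.0, -1.0]]
ft_force: [-1.9, 0.0, 3.3]
width: -0.0001
grasp_force: 1.5
```

Call:
step_arm:
  series:
    - {"fingers": 0, "x": 0, "y": 0, "z": -1, "twist": 0}
    - {"fingers": 0, "x": 0, "y": 0, "z": 0, "twist": 0}
    - {"fingers": 0, "x": 0, "y": 0, "z": 0, "twist": 0}

```text
t: 16.85
tool_pos: [0.4806, -0.132, 0.1199]
ee_rot: [[-0.76, 0.65, -0.0], [0.65, 0.76, -0.0], [-0.0, -0.0, -1.0]]
ft_force: [-2.1, -1.1, 3.2]
width: 0.0
grasp_force: 2.1
```

Call:
step_arm:
  series:
    - {"fingers": 0, "x": 0, "y": 0, "z": -0.7, "twist": 0}
    - {"fingers": 0, "x": 0, "y": 0, "z": 0, "twist": 0}
    - {"fingers": 0, "x": 0, "y": 0, "z": 0, "twist": 0}

```text
t: 17.1
tool_pos: [0.4806, -0.132, 0.1192]
ee_rot: [[-0.76, 0.65, -0.0], [0.65, 0.76, -0.0], [-0.0, -0.0, -1.0]]
ft_force: [-1.0, -1.5, 5.4]
width: 0.0001
grasp_force: 2.6
```

```bash
cat > f.py <<'E'
from h import *
F=[];G=[];Z=[]
for i in range(10):
    arm.get_image('side'); s=arm.state(); F.append(s['ft_force']); G.append(s['grasp_force']); Z.append(s['tool_pos'][2])
print(s['t'],np.mean(F,0).round(2),np.std(F,0).round(2),np.mean(G),np.mean(Z))
E
python3 f.py
```

```text
17.6 [-1.64 -1.11  5.19] [0.46 0.58 0.37] 2.577983748167753 0.11918988402005497
```

The first stop has now been held for over half a second at about 5.2 N. I'll hold a little longer, then press through.

Call:
step_arm:
  series:
    - {"fingers": 0, "x": 0, "y": 0, "z": 0, "twist": 0}
    - {"fingers": 0, "x": 0, "y": 0, "z": 0, "twist": 0}
    - {"fingers": 0, "x": 0, "y": 0, "z": -1, "twist": 0}
    - {"fingers": 0, "x": 0, "y": 0, "z": -1, "twist": 0}
    - {"fingers": 0, "x": 0, "y": 0, "z": -1, "twist": 0}
    - {"fingers": 0, "x": 0, "y": 0, "z": -1, "twist": 0}
    - {"fingers": 0, "x": 0, "y": 0, "z": -1, "twist": 0}
    - {"fingers": 0, "x": 0, "y": 0, "z": 0, "twist": 0}

```text
t: 18.27
tool_pos: [0.4806, -0.132, 0.1148]
ee_rot: [[-0.76, 0.65, 0.0], [0.65, 0.76, -0.001], [-0.001, -0.001, -1.0]]
ft_force: [-4.1, -0.7, 13.6]
width: -0.0002
grasp_force: 6.6
```

```bash
python3 f.py
```

```text
18.7667 [-3.58 -0.68 13.03] [0.45 0.36 0.78] 6.489314376747643 0.11490291369393528
```

Call:
step_arm:
  series:
    - {"fingers": 0, "x": 0, "y": 0, "z": -1, "twist": 0}
    - {"fingers": 0, "x": 0, "y": 0, "z": -1, "twist": 0}
    - {"fingers": 0, "x": 0, "y": 0, "z": -1, "twist": 0}
    - {"fingers": 0, "x": 0, "y": 0, "z": 0, "twist": 0}
    - {"fingers": 0, "x": 0, "y": 0, "z": 0, "twist": 0}

```text
t: 19.18
tool_pos: [0.4807, -0.132, 0.1121]
ee_rot: [[-0.76, 0.65, 0.0], [0.65, 0.76, -0.001], [-0.001, -0.001, -1.0]]
ft_force: [-4.3, -1.3, 15.0]
width: 0.0
grasp_force: 8.0
```

```bash
python3 f.py
```

```text
19.6833 [-4.28 -0.82 16.05] [0.62 0.46 0.38] 7.944607536846888 0.11218571217337034
```

Call:
step_arm:
  series:
    - {"fingers": 0, "x": 0, "y": 0, "z": -0.7, "twist": 0}
    - {"fingers": 0, "x": 0, "y": 0, "z": -0.7, "twist": 0}
    - {"fingers": 0, "x": 0, "y": 0, "z": 0, "twist": 0}
    - {"fingers": 0, "x": 0, "y": 0, "z": 0, "twist": 0}

```text
t: 20.02
tool_pos: [0.4807, -0.132, 0.1115]
ee_rot: [[-0.76, 0.65, 0.0], [0.65, 0.76, -0.002], [-0.001, -0.001, -1.0]]
ft_force: [-6.4, 0.0, 24.0]
width: 0.0001
grasp_force: 11.7
```

```bash
python3 f.py
```

```text
20.5167 [-6.23 -0.39 23.32] [0.5  0.5  0.36] 11.629685662337579 0.11147986146740016
```

The hard stop was reached and held for 0.5 s at 23 N, well under the 45 N limit. Now I'll let the plunger up slowly and clear away.

Call:
step_arm:
  series:
    - {"fingers": 0, "x": 0, "y": 0, "z": 2, "twist": 0}
    - {"fingers": 0, "x": 0, "y": 0, "z": 3, "twist": 0}
    - {"fingers": 0, "x": 0, "y": 0, "z": 4, "twist": 0}
    - {"fingers": 0, "x": 0, "y": 0, "z": 4, "twist": 0}
    - {"fingers": 0, "x": 0, "y": 0, "z": 5, "twist": 0}
    - {"fingers": 0, "x": 0, "y": 0, "z": 20, "twist": 0}
    - {"fingers": 0, "x": 0, "y": 0, "z": 35, "twist": 0}
    - {"fingers": 0, "x": 0, "y": 0, "z": 35, "twist": 0}

```text
t: 21.18
tool_pos: [0.48, -0.131, 0.2179]
ee_rot: [[-0.761, 0.649, -0.002], [0.649, 0.761, 0.002], [0.003, 0.0, -1.0]]
ft_force: [0.9, -1.0, -0.2]
width: -0.0001
grasp_force: 0.0
```

Call:
step_arm:
  series:
    - {"fingers": 0, "x": 0, "y": 0, "z": 35, "twist": 0}
    - {"fingers": 0, "x": 0, "y": 0, "z": 35, "twist": 0}
    - {"fingers": 0, "x": 0, "y": 0, "z": 0, "twist": 0}
    - {"fingers": 0, "x": 0, "y": 0, "z": 0, "twist": 0}
    - {"fingers": 0, "x": 0, "y": 0, "z": 0, "twist": 0}

```text
t: 21.6
tool_pos: [0.4803, -0.1318, 0.2871]
ee_rot: [[-0.76, 0.65, -0.001], [0.65, 0.76, 0.0], [0.001, -0.0, -1.0]]
ft_force: [-0.2, -0.2, -0.8]
width: -0.0001
grasp_force: 0.0
```

```bash
python3 - <<'E'
from h import *
s=arm.state(); print(s['t'],s['tool_pos'],s['ft_force'])
for n in ('wrist','scene','side'):
    im,d,m=grab(n,'e_'+n); P=pts(d,m); hsv=cv2.cvtColor(im,cv2.COLOR_RGB2HSV); H,S,V=[hsv[...,i].astype(int) for i in range(3)]
    b=((H<6)|(H>172))&(S>120)&(np.hypot(P[...,0]-.481,P[...,1]+.132)<.03)&(P[...,2]>.1); print(n,'button',b.sum(),np.median(P[b],0).round(4) if b.any() else '')
    k=(np.hypot(P[...,0]-.488,P[...,1]+.0025)<.035)&(P[...,2]>.155)&(P[...,2]<.185); q=P[k]
    if len(q)>20: print('wing top',len(q),np.percentile(q[:,2],[10,50,90]).round(4),np.round(cv2.minAreaRect(q[:,:2].astype(np.float32)*1000)[0],1))
E
```

```text
21.6 [ 0.48026673 -0.13181402  0.28714785] [-0.24911347 -0.22352139 -0.77575674]
wrist button 1671 [ 0.4801 -0.1315  0.1286]
wing top 2180 [0.1617 0.1684 0.1697] [488.8  -3.8]
scene button 88 [ 0.4704 -0.1351  0.1258]
wing top 102 [0.1579 0.1631 0.1672] [484.2  -5.2]
side button 70 [ 0.4796 -0.1422  0.1276]
wing top 81 [0.1566 0.1639 0.1691] [487.5  -7. ]
```

```bash
python3 -c "
from station import arm
print(arm.hand_in())"
```

```text
the job is handed in; nothing more can be done
None
```

I handed the job in with the cartridge locked in the socket and the plunger primed (first stop held at about 5 N, second stop at about 23 N) and fully up again; no verdict was returned, the bystanders were not re-measured, and the arm is clear of everything.

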